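# Switch on the occupied stirrer places

### The job

Two of the four places on the magnetic stirrer hold a bottle; the other two have a blanking cover. Switch on the stirring under both bottles by flipping their toggles fully over towards the bottles. Leave the toggles of the covered places off, and leave the bottles standing where they are.

Things in the scene. Friction and masses are not known exactly. Their poses are not given: they have to be found in the camera images.
- stirrer: fixed four-place stirrer, flat white box, metal top, 170x220x44 mm. Origin: centre of its underside; x away from the robot, y left along the row. Four black pads (43 wide, top z 46) at x +40, y +69, +23, -23, -69 mm; each holds a bottle or a fixed grey blanking cover (39 wide, 19 high). A toggle for each at x -50, same y, joined to its pad by a thin black line.
- bottle_1: small white laboratory bottle with a white screw cap, 42 mm wide, 68 mm high, loose, standing centred on one of the stirrer's four pads. Origin: centre of its underside; z up.
- bottle_2: small white laboratory bottle with a blue screw cap, 42 mm wide, 68 mm high, loose, standing centred on one of the stirrer's four pads. Origin: centre of its underside; z up.
- toggle_1 (a joint): first (leftmost, y = +69 mm of the stirrer) of four black bat-shaped toggles, 45 mm long, 6 mm thick at the foot, 10 at the top; hinged at x -50, z 47 mm of the stirrer about its y axis. 0 rad = off, leaning 0.45 rad to the robot (tip 20 mm nearer than the hinge, 88 mm above the bench); 0.9 = on, leaning as far towards its pad. Stops at both ends, no spring; friction holds it, 2.5 N at mid-height moves it.
- toggle_2 (a joint): second (y = +23 mm of the stirrer) of four black bat-shaped toggles, 45 mm long, 6 mm thick at the foot, 10 at the top; hinged at x -50, z 47 mm of the stirrer about its y axis. 0 rad = off, leaning 0.45 rad to the robot (tip 20 mm nearer than the hinge, 88 mm above the bench); 0.9 = on, leaning as far towards its pad. Stops at both ends, no spring; friction holds it, 2.5 N at mid-height moves it.
- toggle_3 (a joint): third (y = -23 mm of the stirrer) of four black bat-shaped toggles, 45 mm long, 6 mm thick at the foot, 10 at the top; hinged at x -50, z 47 mm of the stirrer about its y axis. 0 rad = off, leaning 0.45 rad to the robot (tip 20 mm nearer than the hinge, 88 mm above the bench); 0.9 = on, leaning as far towards its pad. Stops at both ends, no spring; friction holds it, 2.5 N at mid-height moves it.
- toggle_4 (a joint): fourth (rightmost, y = -69 mm of the stirrer) of four black bat-shaped toggles, 45 mm long, 6 mm thick at the foot, 10 at the top; hinged at x -50, z 47 mm of the stirrer about its y axis. 0 rad = off, leaning 0.45 rad to the robot (tip 20 mm nearer than the hinge, 88 mm above the bench); 0.9 = on, leaning as far towards its pad. Stops at both ends, no spring; friction holds it, 2.5 N at mid-height moves it.
Things that resemble listed ones, but are neither listed nor needed, are in the scene too. Leave any pink look-alike of the bottle_1 alone.

How it is judged:
At the end, for the whole second after the job is handed in: The toggle of each place that holds a bottle is on (above 0.7 rad), the toggle of each covered place is off (below 0.2 rad), and both bottles stand upright and still, within 20 mm of where they stood (((y of bottle_1 in the frame of stirrer below 0.047 m or y of bottle_1 in the frame of stirrer above 0.091 m) or value of joint toggle_1 above 0.7 rad) and ((y of bottle_2 in the frame of stirrer below 0.047 m or y of bottle_2 in the frame of stirrer above 0.091 m) or value of joint toggle_1 above 0.7 rad) and (y of bottle_1 in the frame of stirrer between 0.047 and 0.091 m or y of bottle_2 in the frame of stirrer between 0.047 and 0.091 m or value of joint toggle_1 below 0.2 rad) and ((y of bottle_1 in the frame of stirrer below 0.001 m or y of bottle_1 in the frame of stirrer above 0.045 m) or value of joint toggle_2 above 0.7 rad) and ((y of bottle_2 in the frame of stirrer below 0.001 m or y of bottle_2 in the frame of stirrer above 0.045 m) or value of joint toggle_2 above 0.7 rad) and (y of bottle_1 in the frame of stirrer between 0.001 and 0.045 m or y of bottle_2 in the frame of stirrer between 0.001 and 0.045 m or value of joint toggle_2 below 0.2 rad) and ((y of bottle_1 in the frame of stirrer below -0.045 m or y of bottle_1 in the frame of stirrer above -0.001 m) or value of joint toggle_3 above 0.7 rad) and ((y of bottle_2 in the frame of stirrer below -0.045 m or y of bottle_2 in the frame of stirrer above -0.001 m) or value of joint toggle_3 above 0.7 rad) and (y of bottle_1 in the frame of stirrer between -0.045 and -0.001 m or y of bottle_2 in the frame of stirrer between -0.045 and -0.001 m or value of joint toggle_3 below 0.2 rad) and ((y of bottle_1 in the frame of stirrer below -0.091 m or y of bottle_1 in the frame of stirrer above -0.047 m) or value of joint toggle_4 above 0.7 rad) and ((y of bottle_2 in the frame of stirrer below -0.091 m or y of bottle_2 in the frame of stirrer above -0.047 m) or value of joint toggle_4 above 0.7 rad) and (y of bottle_1 in the frame of stirrer between -0.091 and -0.047 m or y of bottle_2 in the frame of stirrer between -0.091 and -0.047 m or value of joint toggle_4 below 0.2 rad) and distance of each of bottle_1, bottle_2 from where it was at the start of the episode below 0.02 m and angle between each of bottle_1, bottle_2's own z axis and vertical below 0.2 rad and linear speed of each of bottle_1, bottle_2 below 0.02 m/s); the robot touches nothing.
It fails at once if the toggle of a covered place is switched (past 0.3 rad) (((y of bottle_1 in the frame of stirrer below 0.047 m or y of bottle_1 in the frame of stirrer above 0.091 m) and (y of bottle_2 in the frame of stirrer below 0.047 m or y of bottle_2 in the frame of stirrer above 0.091 m) and value of joint toggle_1 above 0.3 rad) or ((y of bottle_1 in the frame of stirrer below 0.001 m or y of bottle_1 in the frame of stirrer above 0.045 m) and (y of bottle_2 in the frame of stirrer below 0.001 m or y of bottle_2 in the frame of stirrer above 0.045 m) and value of joint toggle_2 above 0.3 rad) or ((y of bottle_1 in the frame of stirrer below -0.045 m or y of bottle_1 in the frame of stirrer above -0.001 m) and (y of bottle_2 in the frame of stirrer below -0.045 m or y of bottle_2 in the frame of stirrer above -0.001 m) and value of joint toggle_3 above 0.3 rad) or ((y of bottle_1 in the frame of stirrer below -0.091 m or y of bottle_1 in the frame of stirrer above -0.047 m) and (y of bottle_2 in the frame of stirrer below -0.091 m or y of bottle_2 in the frame of stirrer above -0.047 m) and value of joint toggle_4 above 0.3 rad)).
It fails at once if a bottle is pushed more than 20 mm from its place or tipped over (distance of any of bottle_1, bottle_2 from where it was at the start of the episode above 0.02 m or angle between any of bottle_1, bottle_2's own z axis and vertical above 0.35 rad).
It also fails if it takes over 32 s, if anything falls off the work surface, if the arm or the gripper's body presses on something with over 40 N, if the wrist force passes 120 N, or if a joint passes its speed limit or range.

### The arm

A 6-joint arm with a two-finger parallel gripper is mounted at the origin on a cart in front of the work surface, level with it; the furniture and walls round the work are solid. World frame = base frame: x ahead of the robot, y to its left, z up, the work surface at z = 0. Lengths are in m, angles in rad, forces in N, time in s.
With the tool pointing down it reaches from about 0.375 to 0.975 m from the base axis. Payload 3.8 kg.
Tool frame: the origin (TCP) lies midway between the tips of the shut fingers; the grasp point (between the pads) lies 19 mm behind it; z points along the fingers, y is the direction in which the jaws open and shut (so a half turn about z gives the same grasp; the last joint's range is limited). The gripper opens to 85 mm and grips with 20 to 120 N. Pads are 22 mm wide; open, the fingers measure 114 mm over their backs; the gripper's body (76 mm by 85 mm) begins 54 mm behind the grasp point. The pads swing forward as they close: fully open they stand 13 mm farther back than shut.
Start: joints at [-0.037, 0.264, 1.604, -0, 1.274, -0.037], TCP at [0.675, -0, 0.231] pointing down, gripper open.
Joint ranges: [-2.63, 2.63], [-0.94, 2.18], [0.31, 2.57], [-1.31, 4.45], [0, 2.66], [-2.55, 2.55]. Speed limits (rad/s): [2.57, 2.57, 3.14, 3.14, 3.14, 3.14].

### API

Orientations are given as a rotation vector (axis times angle).
In Python, from workcell import bot gives the robot as it stands. The module is installed in compiled form; this text tells all that it offers.
- The arm moves only by the tool move_arm, never from a script. Its argument "steps" is a list of rows, each a list of 5 numbers: the shift along the tool's x, y, z in mm, then the turn about the tool's z in degrees, then the opening in per cent of the stroke, from 0 (shut) to 100 (fully open). In form: [[tx, ty, tz, turn, claw], ...]. A call has 1 to 20 rows; each row is the pose to reach, as a shift and turn from the pose commanded when the call began, along the tool's axes at that moment; what a row does not reach only later rows make up. A row lasts 1/10 s, in which the tool goes at most 50 mm and 8.59 degrees, less where a joint would pass 70% of its speed; a pose out of reach is approached as far as the arm can. A call with a gripper value outside its range is refused whole. The fingers move at their own pace and stop on an object; "newtons" is the grip in N (left out, the last holds). Time passes only in rows, so rows that repeat a pose let the fingers close. It gives the time, the measured TCP pose, the force and the opening at its end, in the units of the state.
- bot.read_state(): the state, without advancing time (a new reading comes with each control period).
- bot.read_camera(name): name is "scene" or "side" or "wrist"; returns a dict with "pixels" (420x560x3 uint8, red, green, blue), "depth" (420x560 float32, m along the optical axis (not along the pixel's ray), 0 where there is no reading), "fovy" (degrees; the focal length in pixels is half the picture's height over the tangent of half this angle, whatever the lens; pixels are square), "cx", "cy" (the principal point, pixels), "xyz" and "attitude" of the camera in the world. Camera axes: x right, y up, looking along -z (the intrinsics and any distortion apply to the point x, -y, -z); pixel columns grow to the right and rows downward; lengths in m; the calibration is good to about 2 mm. A picture is of the moment at which its call begins.
- bot.finish_job(): hands the job in, once; it reports no verdict.
The state is a dict: "time": time; "q": joint angles; "joint_vel": joint speeds; "joint_torque": joint torques, N m; "tool_pos": TCP position; "tcp_rot": TCP orientation; "wrist_force": force on the tool from outside, world axes, zero at the start; "torque": the same for the moment, N m; "width": opening from 0.0 (shut) to 1.0 (fully open).
Only numpy, scipy, OpenCV 4.12 (cv2) and the standard library are available. Lean on these libraries where they do the work, as an engineer would, in place of code of your own. Each camera call takes 0.05 s, during which the arm holds its last target.

## Working session

There is one attempt and no reset: what is moved stays moved. The work goes in short steps, Python scripts to look and compute and a tool call to move; the robot and the scene stay as the last step left them, time stands still between calls to the robot, and variables do not carry over. Pictures are saved under pics/ and viewed, and the job is handed in when it is done.

Besides the shell and the picture viewer there is one more tool, called after "Call:" by a JSON object that holds its "api" and its "payload". move_arm: Moves the arm, as the interface text tells. Its arguments: {"type":"object","properties":{"steps":{"type":"array","items":{"type":"array","items":{"type":"number"}}},"newtons":{"type":"number"}},"required":["steps"]}

```bash
mkdir -p pics; cat > h.py <<'E'
import numpy as np, cv2
from workcell import bot
from scipy.spatial.transform import Rotation as R
def cam(n):
    return bot.read_camera(n)
E
python3 - <<'E'
from h import *
for n in ["scene","side","wrist"]:
    c=cam(n); cv2.imwrite(f"pics/{n}0.png",c["pixels"][:,:,::-1])
    print(n,{k:v for k,v in c.items() if k not in("pixels","depth")}, (c["depth"]>0).mean())
print(bot.read_state())
E
```

```text
scene {'fovy': 51.9147924579931, 'cx': 280.7935828219145, 'cy': 203.89704785465977, 'xyz': array([0.17286633, 0.42240658, 0.70504851]), 'attitude': array([ 0.30324991, -0.8726962 , -2.31958494])} 0.9958035714285715
side {'fovy': 45.82258279790709, 'cx': 274.868509355951, 'cy': 216.24903695985287, 'xyz': array([ 0.32810507, -0.85826533,  0.53422923]), 'attitude': array([ 1.08560549, -0.12324129, -0.22752346])} 0.9945195578231293
wrist {'fovy': 65.15318701684313, 'cx': 277.89340031344943, 'cy': 210.16411142017756, 'xyz': array([0.67466736, 0.08193782, 0.37057644]), 'attitude': array([-3.25507466e-01,  2.45217479e-03, -2.53033958e-04])} 0.9960119047619047
{'time': 0.15, 'q': array([-3.68720522e-02,  2.64586066e-01,  1.60508260e+00,  2.04931741e-05,
        1.27369856e+00, -3.68648581e-02]), 'joint_vel': array([ 0.00036727, -0.00090435, -0.00341795,  0.00037324, -0.00086988,
        0.00015956]), 'joint_torque': array([-4.44535381e-04, -5.15905774e+01, -3.67958951e+01, -2.06692371e-04,
        8.09489022e-03,  2.50629785e-05]), 'tool_pos': array([6.74423686e-01, 4.50929389e-05, 2.30231968e-01]), 'tcp_rot': array([-2.22052692e+00, -2.22049759e+00,  1.87373233e-03]), 'wrist_force': array([ 0.60488435, -0.05574621, -0.05725465]), 'torque': array([-0.05683927,  0.02477316, -0.04649132]), 'width': 1.0031782136200487}
```

View pics/scene0.png

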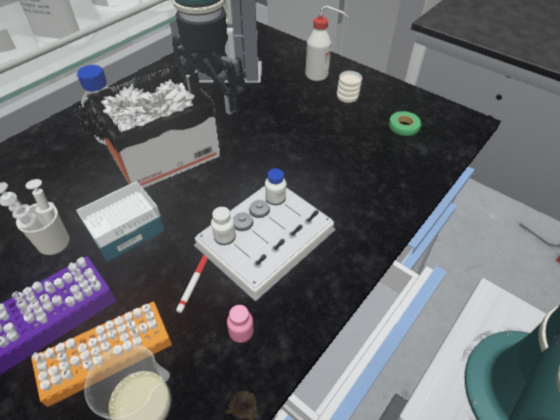

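View pics/side0.png

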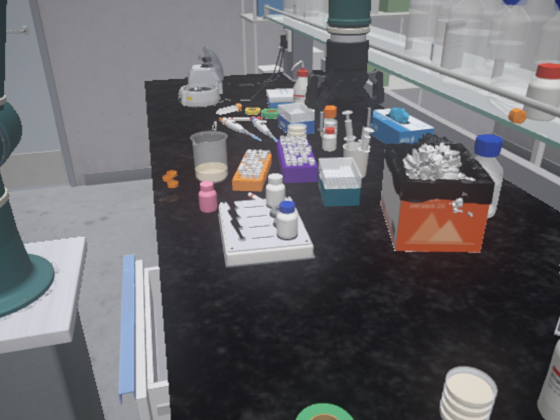

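View pics/wrist0.png

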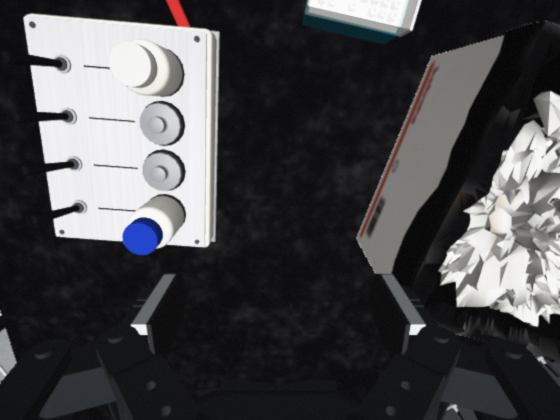

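The wrist view shows the white bottle at (140,65) on place 1 and the blue-capped one at (150,230) on place 4. Grey covers at (161,123) and (163,170) mark places 2 and 3. The pink look-alike stands off the stirrer, at (240,323) in the scene view. So I need toggles 1 and 4, and next I'll measure the stirrer pose.

```bash
cat >> h.py <<'E'
def pt(c,u,v,z=None):
    H=c["pixels"].shape[0]; f=H/2/np.tan(np.radians(c["fovy"])/2)
    d=np.array([(u-c["cx"])/f,-(v-c["cy"])/f,-1.0]); Rm=R.from_rotvec(c["attitude"]).as_matrix()
    w=Rm@d; o=np.array(c["xyz"])
    s=c["depth"][int(v),int(u)] if z is None else (z-o[2])/w[2]
    return o+s*w
E
python3 - <<'E'
from h import *
for n,pts in [("wrist",[(30,18),(201,38),(198,241),(61,233),(65,64),(69,116),(75,164),(80,208),(161,123),(163,170)]),
  ("scene",[(260,261),(279,244),(296,231),(314,215),(242,222),(259,208),(257,283),(327,228)])]:
    c=cam(n)
    print(n)
    for p in pts: print(p,pt(c,*p).round(4),pt(c,*p,z=.044).round(4))
    im=c["pixels"][:,:,::-1]
    x0,y0,x1,y1=(0,0,230,260) if n=="wrist" else (185,160,345,300)
    cv2.imwrite(f"pics/{n}1.png",cv2.resize(im[y0:y1,x0:x1],None,fx=(3 if n=="wrist" else 4),fy=(3 if n=="wrist" else 4),interpolation=cv2.INTER_CUBIC)[:600*1] if n!="wrist" else cv2.resize(im[y0:y1,x0:x1],None,fx=2.3,fy=2.3))
E
```

```text
wrist
(30, 18) [0.4551 0.15   0.0419] [0.4565 0.1496 0.044 ]
(201, 38) [0.605  0.1341 0.0417] [0.6055 0.1337 0.044 ]
(198, 241) [ 0.5868 -0.0645  0.0421] [ 0.5873 -0.0636  0.044 ]
(61, 233) [ 0.4396 -0.0548  0.0427] [ 0.4406 -0.0543  0.044 ]
(65, 64) [0.4817 0.1122 0.0475] [0.4796 0.1126 0.044 ]
(69, 116) [0.4751 0.0669 0.046 ] [0.4739 0.0668 0.044 ]
(75, 164) [0.4728 0.0212 0.0476] [0.4705 0.0205 0.044 ]
(80, 208) [ 0.4677 -0.0253  0.0459] [ 0.4665 -0.026   0.044 ]
(161, 123) [0.5671 0.0614 0.0606] [0.5614 0.0603 0.044 ]
(163, 170) [0.5646 0.0182 0.0622] [0.5581 0.0144 0.044 ]
scene
(260, 261) [0.465  0.1172 0.0695] [0.4767 0.1049 0.044 ]
(279, 244) [0.459  0.0722 0.0775] [0.4743 0.0535 0.044 ]
(296, 231) [0.4562 0.0263 0.0719] [0.4686 0.0088 0.044 ]
(314, 215) [ 0.4489 -0.0187  0.0821] [ 0.4658 -0.0456  0.044 ]
(242, 222) [0.5569 0.0653 0.0556] [0.5638 0.059  0.044 ]
(259, 208) [0.5543 0.0187 0.0571] [0.562  0.0106 0.044 ]
(257, 283) [0.4493 0.144  0.047 ] [0.4505 0.1428 0.044 ]
(327, 228) [ 0.4301 -0.0412  0.0356] [ 0.4269 -0.0354  0.044 ]
```

View pics/wrist1.png

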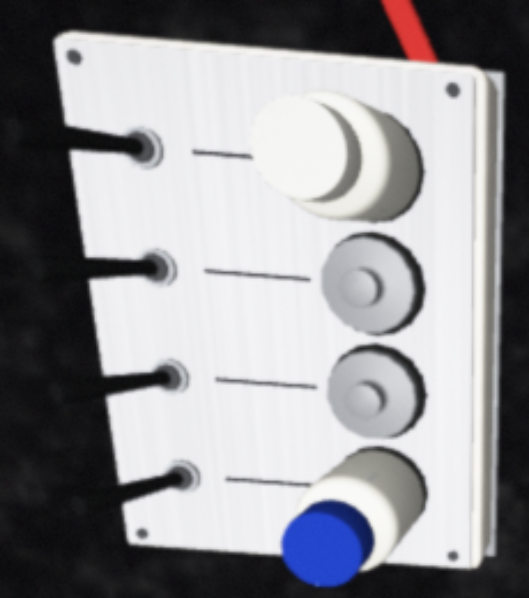

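View pics/scene1.png

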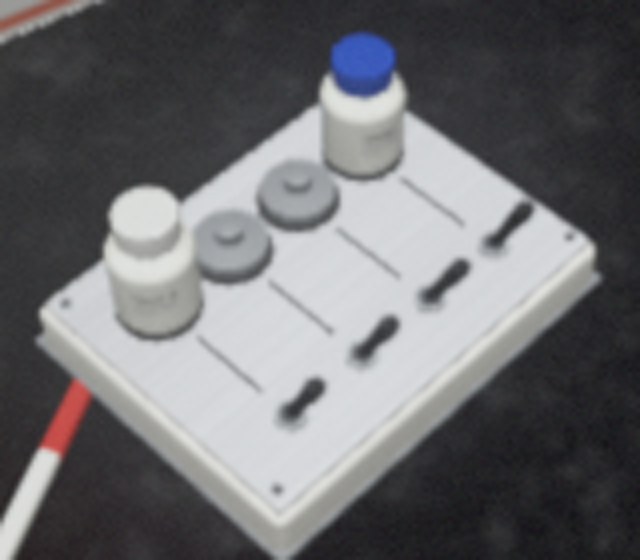

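Measured: the hinge spacing totals 138 mm, which matches 3×46. The yaw is about -0.095 rad, hinge 1 is at (0.481, 0.112) and hinge 4 at (0.467, -0.025), both near z 0.047. I'll shut the gripper and go above the robot side of toggle 1, turned to line up with the stirrer.

Call:
{"api": "move_arm", "payload": {"steps": [[20,-45,0,2,0],[40,-90,0,4,0],[60,-135,0,5.5,0],[80,-175,0,5.5,0],[100,-215,0,5.5,0],[117,-246,0,5.5,0],[117,-246,0,5.5,0],[117,-246,0,5.5,0],[117,-246,0,5.5,0]], "newtons": 60}}

```text
time: 1.15
tool_pos: [0.4299, 0.1168, 0.2317]
tcp_rot: [2.325, 2.112, 0.001]
wrist_force: [-0.1, -0.3, 0.6]
width: 0.001
```

```bash
python3 - <<'E'
from h import *
s=bot.read_state(); print(s["time"],s["tool_pos"],s["wrist_force"],s["width"],R.from_rotvec(s["tcp_rot"]).as_matrix().round(3))
for n in ["wrist","scene"]:
    c=cam(n); cv2.imwrite(f"pics/{n}2.png",c["pixels"][:,:,::-1])
E
```

```text
1.15 [0.4299161  0.11680337 0.23166158] [-0.09014257 -0.29301562  0.5974068 ] 0.0013311469434690055 [[ 0.096  0.995  0.001]
 [ 0.995 -0.096 -0.   ]
 [ 0.     0.001 -1.   ]]
```

View pics/wrist2.png

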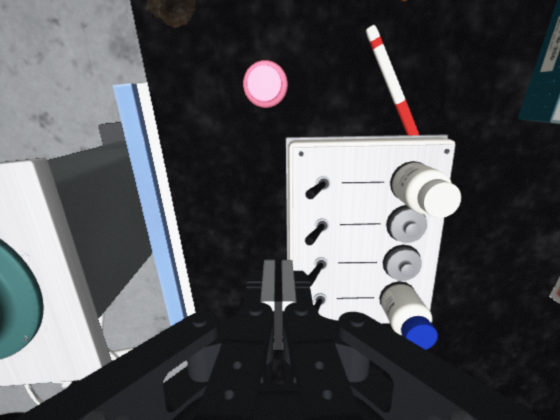

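View pics/scene2.png

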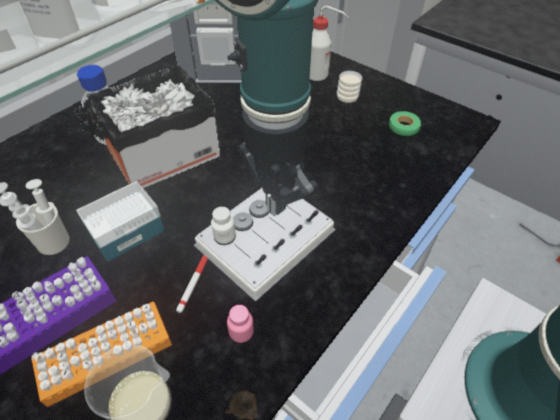

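The wrist view shows the stirrer square to the tool, with toggle 1's foot at about (311,193) and its bat leaning towards (324,184). I'll check the hinge and tip against this closer view, and check where the TCP falls in the scene view.

```bash
python3 - <<'E'
from h import *
c=cam("wrist"); 
for p in [(311,193),(309,236),(314,274),(323,184),(301,154),(447,152)]: print(p,pt(c,*p).round(4),pt(c,*p,z=.047).round(4),"tip z88",pt(c,*p,z=.088).round(4))
im=c["pixels"][:,:,::-1]; cv2.imwrite("pics/w3.png",cv2.resize(im[130:320,240:470],None,fx=3,fy=3,interpolation=cv2.INTER_CUBIC))
s=cam("scene"); f=210/np.tan(np.radians(s["fovy"])/2)
q=R.from_rotvec(s["attitude"]).as_matrix().T@(np.array(bot.read_state()["tool_pos"])-s["xyz"])
print(s["cx"]+f*q[0]/-q[2], s["cy"]-f*q[1]/-q[2])
cv2.imwrite("pics/s3.png",cv2.resize(s["pixels"][130:300,180:360,::-1],None,fx=3,fy=3))
E
```

```text
(311, 193) [0.4598 0.1158 0.0872] [0.4629 0.1041 0.047 ] tip z88 [0.4597 0.116  0.088 ]
(309, 236) [0.4554 0.0727 0.084 ] [0.4576 0.0566 0.047 ] tip z88 [0.4551 0.0745 0.088 ]
(314, 274) [0.4584 0.0246 0.072 ] [0.4601 0.0101 0.047 ] tip z88 [0.4573 0.0339 0.088 ]
(323, 184) [0.4747 0.1145 0.055 ] [0.4756 0.1124 0.047 ] tip z88 [0.4709 0.1232 0.088 ]
(301, 154) [0.4559 0.1442 0.0429] [0.4557 0.1449 0.047 ] tip z88 [0.4534 0.1516 0.088 ]
(447, 152) [0.6011 0.132  0.0425] [0.5989 0.1329 0.047 ] tip z88 [0.5786 0.1411 0.088 ]
275.39578371271693 211.13145871298852
```

View pics/w3.png

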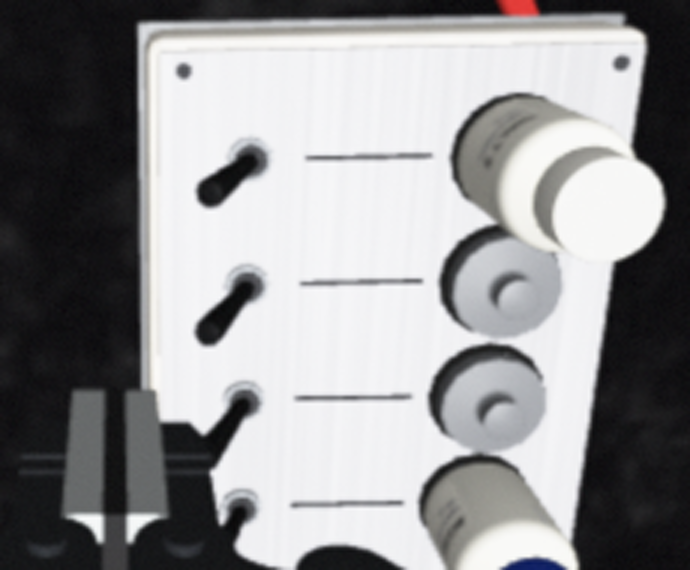

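View pics/s3.png

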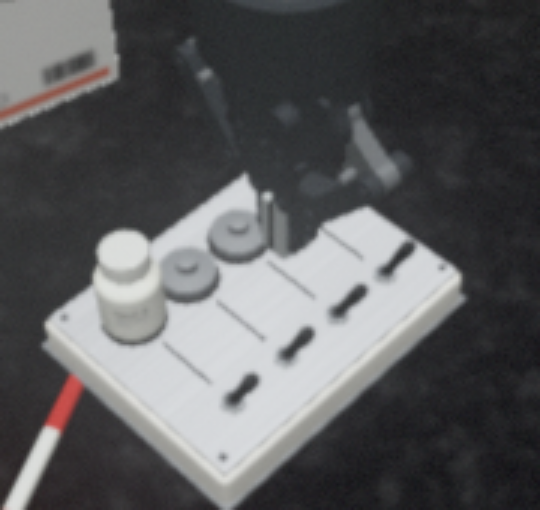

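Everything agrees: the tip is measured at (0.460, 0.116, 0.087) against (0.461, 0.114, 0.088) expected, and the TCP projects onto the fingertips in the scene view. I'll go down behind toggle 1.

Call:
{"api": "move_arm", "payload": {"steps": [[0,0,45,0,0],[0,0,90,0,0],[0,0,130,0,0],[0,0,158,0,0],[0,0,160,0,0],[0,0,160,0,0]]}}

```text
time: 1.95
tool_pos: [0.429, 0.1167, 0.071]
tcp_rot: [-2.325, -2.111, 0.003]
wrist_force: [0.2, -0.0, -0.5]
width: 0.004
```

```bash
python3 - <<'E'
from h import *
s=bot.read_state(); print(s["tool_pos"],s["wrist_force"])
w=cam("scene"); cv2.imwrite("pics/s4.png",cv2.resize(w["pixels"][130:300,180:360,::-1],None,fx=3,fy=3))
E
```

```text
[0.42895845 0.11667694 0.0709711 ] [ 0.20451492 -0.04514657 -0.52856437]
```

View pics/s4.png

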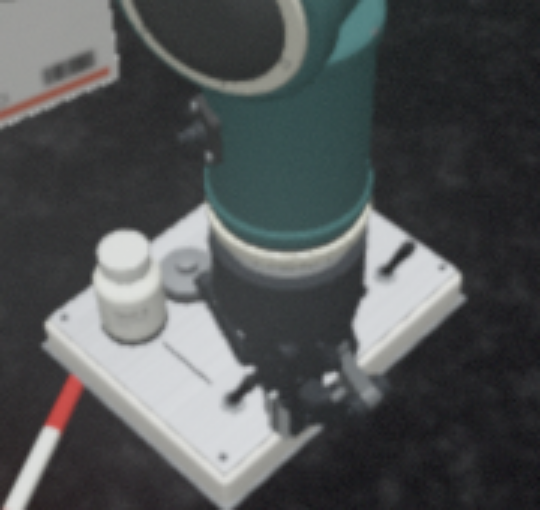

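The fingers are down on the robot side of toggle 1 at crop (285,415), touching nothing. I'll push slowly along the stirrer's x.

Call:
{"api": "move_arm", "payload": {"steps": [[0,6,0,0,0],[0,12,0,0,0],[0,17,0,0,0],[0,22,0,0,0],[0,26,0,0,0],[0,30,0,0,0],[0,33,0,0,0],[0,36,0,0,0],[0,36,0,0,0]]}}

```text
time: 2.9
tool_pos: [0.4653, 0.1135, 0.0712]
tcp_rot: [2.325, 2.112, 0.0]
wrist_force: [0.1, 0.8, 0.9]
width: -0.001
```

```bash
python3 - <<'E'
from h import *
w=cam("scene"); cv2.imwrite("pics/s5.png",cv2.resize(w["pixels"][130:300,180:360,::-1],None,fx=3,fy=3))
w=cam("side"); cv2.imwrite("pics/d5.png",cv2.resize(w["pixels"][150:290,180:350,::-1],None,fx=4,fy=4))
E
```

```text
(no output)
```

View pics/s5.png

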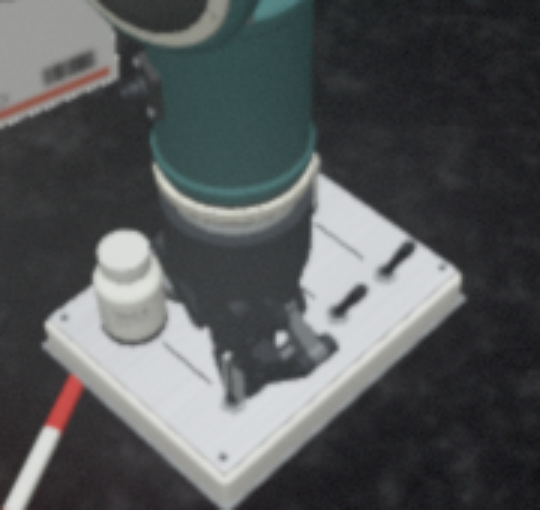

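View pics/d5.png

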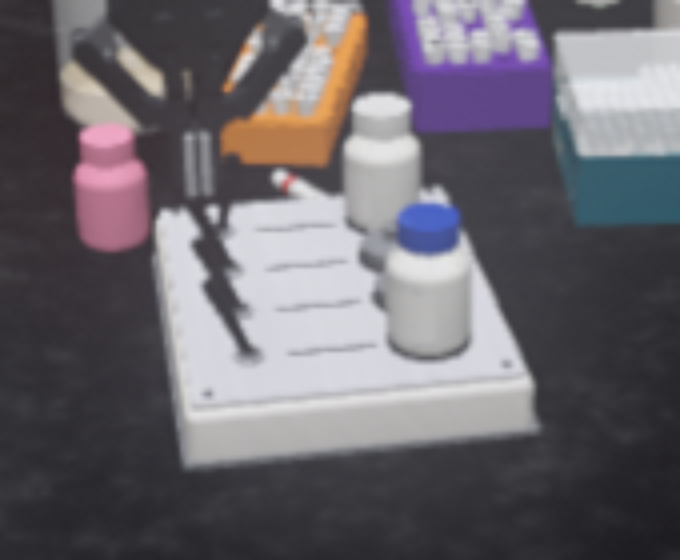

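In the side view, toggle 1 is about upright at crop (222,210), in front of the fingertips. The tips are slimmer than I assumed, so I'll push further.

Call:
{"api": "move_arm", "payload": {"steps": [[0,3,0,0,0],[0,6,0,0,0],[0,8,0,0,0],[0,10,0,0,0],[0,11,0,0,0],[0,11,0,0,0]]}}

```text
time: 3.6
tool_pos: [0.4748, 0.1125, 0.0709]
tcp_rot: [-2.324, -2.111, 0.003]
wrist_force: [-4.5, 0.7, 0.8]
width: -0.002
```

```bash
python3 - <<'E'
from h import *
print(bot.read_state()["wrist_force"])
w=cam("side"); cv2.imwrite("pics/d6.png",cv2.resize(w["pixels"][150:290,180:350,::-1],None,fx=4,fy=4))
E
```

```text
[-4.47520632  0.670108    0.79629831]
```

View pics/d6.png

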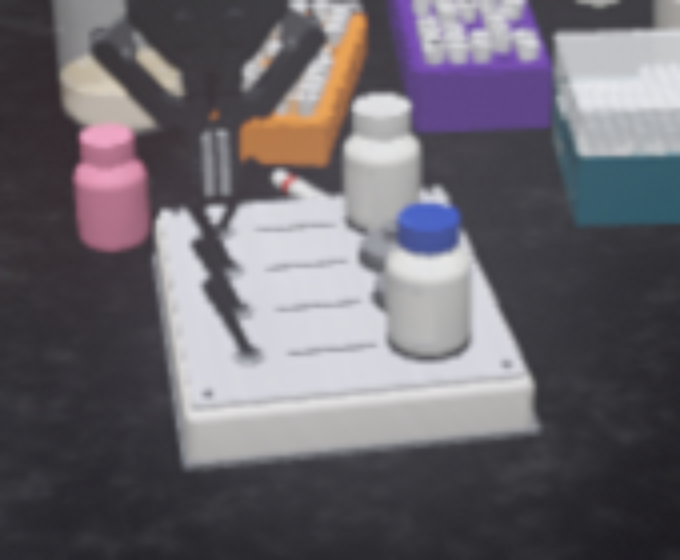

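Call:
{"api": "move_arm", "payload": {"steps": [[0,2,0,0,0],[0,3,0,0,0],[0,4,0,0,0],[0,4,0,0,0]]}}

```text
time: 4.05
tool_pos: [0.4754, 0.1123, 0.0706]
tcp_rot: [-2.321, -2.108, 0.011]
wrist_force: [-14.4, 1.9, 9.5]
width: -0.001
```

After another 4 mm commanded, the TCP moved only 0.6 mm and the force rose to 14 N, so the toggle is at its stop. I'll back off, rise and check.

Call:
{"api": "move_arm", "payload": {"steps": [[0,-12,0,0,0],[0,-32,0,0,0],[0,-51,0,0,0],[0,-51,-30,0,0],[0,-51,-75,0,0],[0,-51,-75,0,0]]}}

```text
time: 4.65
tool_pos: [0.4349, 0.1181, 0.1532]
tcp_rot: [2.319, 2.107, 0.021]
wrist_force: [1.7, -0.7, 1.0]
width: 0.001
```

```bash
python3 - <<'E'
from h import *
s=bot.read_state(); print(s["time"],s["tool_pos"],s["wrist_force"])
w=cam("side"); cv2.imwrite("pics/d7.png",cv2.resize(w["pixels"][150:290,180:350,::-1],None,fx=4,fy=4))
w=cam("wrist"); cv2.imwrite("pics/w7.png",w["pixels"][:,:,::-1])
E
```

```text
4.65 [0.43493499 0.1181011  0.15323143] [ 1.67843654 -0.71532173  1.00205992]
```

View pics/d7.png

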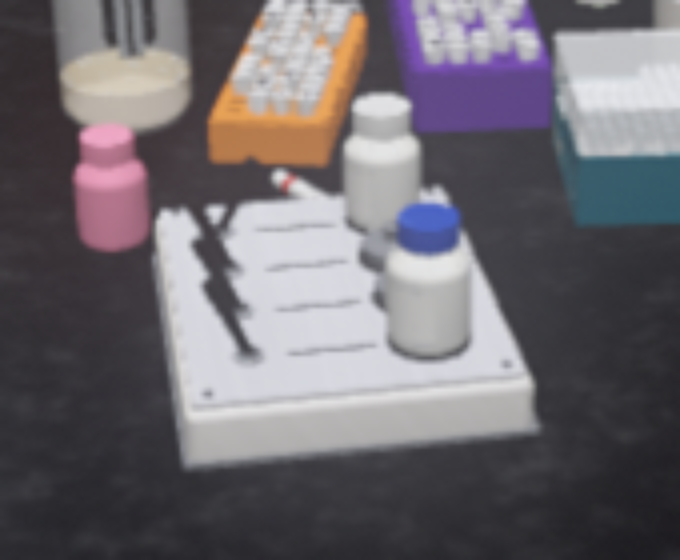

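View pics/w7.png

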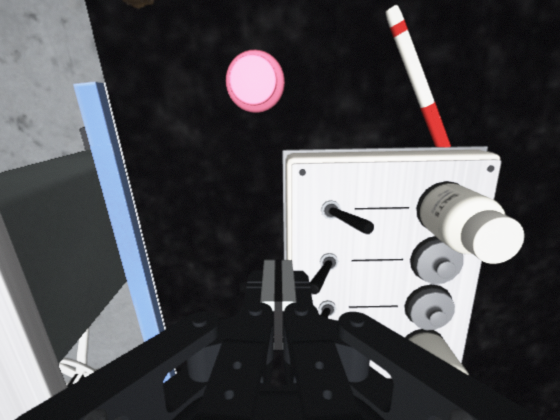

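```bash
python3 - <<'E'
from h import *
c=cam("wrist")
for p in [(367,227),(331,209)]: print(p,pt(c,*p).round(4))
print(np.array(bot.read_state()["tool_pos"]).round(4))
E
```

```text
(367, 227) [0.4909 0.1132 0.0861]
(331, 209) [0.4735 0.114  0.0454]
[0.4299 0.117  0.1469]
```

Call:
{"api": "move_arm", "payload": {"steps": [[-40,0,0,0,0],[-85,0,0,0,0],[-125,0,0,0,0],[-138,0,0,0,0],[-138,0,0,0,0],[-138,0,0,0,0]]}}

```text
time: 5.4
tool_pos: [0.4151, -0.0203, 0.1451]
tcp_rot: [-2.326, -2.11, 0.002]
wrist_force: [-0.3, -0.1, 0.3]
width: -0.002
```

```bash
python3 - <<'E'
from h import *
s=bot.read_state(); print(s["time"],s["tool_pos"],s["wrist_force"])
w=cam("wrist"); cv2.imwrite("pics/w8.png",w["pixels"][:,:,::-1])
w=cam("side"); cv2.imwrite("pics/d8.png",cv2.resize(w["pixels"][130:290,160:350,::-1],None,fx=3.5,fy=3.5))
E
```

```text
5.4 [ 0.41506315 -0.02031424  0.14508015] [-0.33578389 -0.11369167  0.32144693]
```

View pics/w8.png

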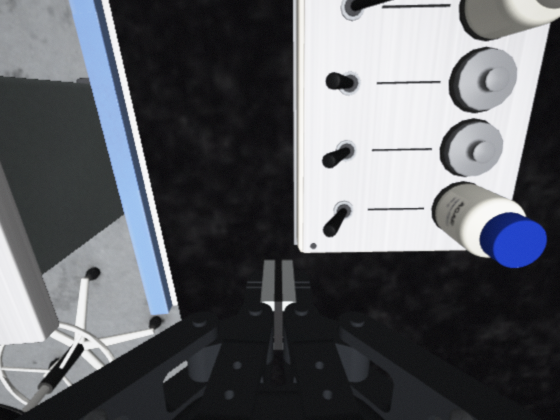

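View pics/d8.png

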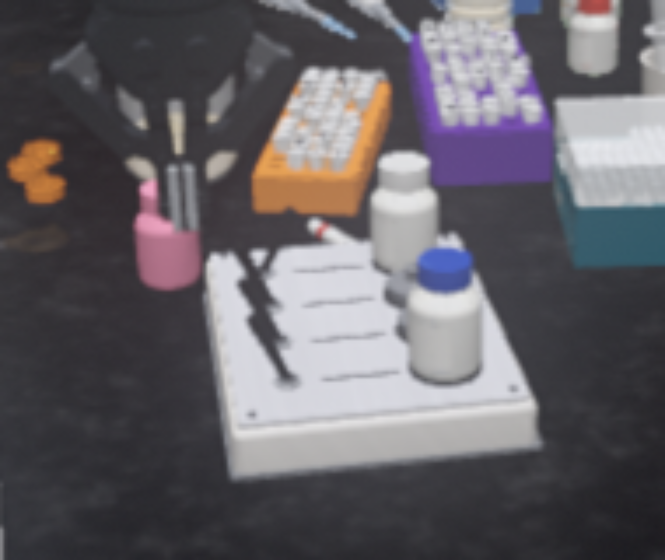

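Toggle 1's tip is now 17 mm past its hinge at z 0.086, a lean of about 0.41 rad, so the joint is near 0.86 rad and on. Toggle 4's tip shows at (331,228); I'll measure it before going down.

```bash
python3 - <<'E'
from h import *
c=cam("wrist")
for p in [(331,229),(344,210),(332,158),(333,80)]: print(p,pt(c,*p).round(4))
E
```

```text
(331, 229) [0.4235 0.0618 0.2861]
(344, 210) [ 0.4654 -0.022   0.0501]
(332, 158) [0.4527 0.025  0.0864]
(333, 80) [0.4551 0.0691 0.0873]
```

Call:
{"api": "move_arm", "payload": {"steps": [[0,0,40,0,0],[0,0,70,0,0],[0,0,74,0,0],[0,0,74,0,0]]}}

```text
time: 5.95
tool_pos: [0.4149, -0.0196, 0.0716]
tcp_rot: [-2.322, -2.112, 0.003]
wrist_force: [0.9, -0.5, -0.5]
width: 0.001
```

The tip reading at (331,229) gave z 0.286, which can't be right for a toggle. I'll ignore it and use the foot (0.465, -0.022) and the neighbouring tips, which fit the model. The push line passes y = -0.023 at the tip, as it should.

Call:
{"api": "move_arm", "payload": {"steps": [[0,6,0,0,0],[0,12,0,0,0],[0,17,0,0,0],[0,22,0,0,0],[0,26,0,0,0],[0,30,0,0,0],[0,34,0,0,0],[0,38,0,0,0],[0,41,0,0,0],[0,44,0,0,0],[0,46,0,0,0],[0,47,0,0,0],[0,47,0,0,0]]}}

```text
time: 7.25
tool_pos: [0.4626, -0.0249, 0.0722]
tcp_rot: [2.325, 2.112, -0.0]
wrist_force: [-0.9, 1.0, -0.4]
width: 0.003
```

```bash
python3 - <<'E'
from h import *
s=bot.read_state(); print(s["time"],s["tool_pos"],s["wrist_force"])
w=cam("side"); cv2.imwrite("pics/d9.png",cv2.resize(w["pixels"][130:290,160:350,::-1],None,fx=3.5,fy=3.5))
E
```

```text
7.25 [ 0.46264261 -0.02492521  0.07219915] [-0.9166088   0.97224946 -0.40326111]
```

View pics/d9.png

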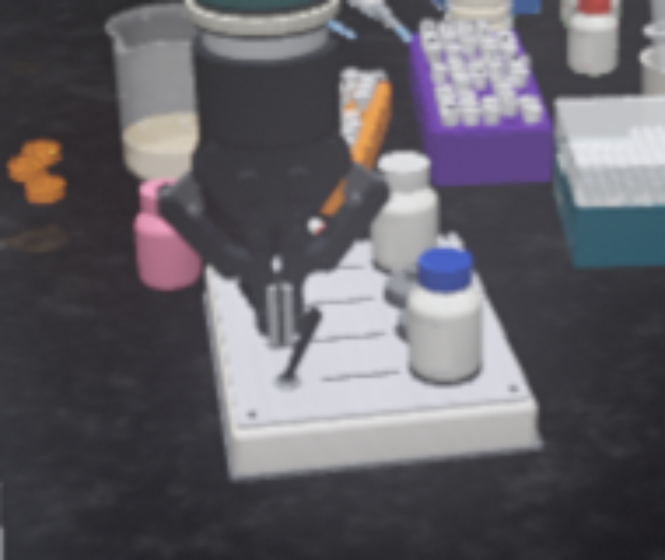

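Toggle 4 is nearly over, its tip at crop (318,315), and the knuckles are clear of the blue cap. I'll finish the push to the stop.

Call:
{"api": "move_arm", "payload": {"steps": [[0,2,0,0,0],[0,4,0,0,0],[0,5,0,0,0],[0,5,0,0,0]]}}

```text
time: 7.7
tool_pos: [0.4648, -0.0251, 0.0719]
tcp_rot: [-2.322, -2.109, 0.007]
wrist_force: [-9.7, 0.9, 5.9]
width: 0.004
```

It's at the stop: 10 N, moved 2 mm of the 5 commanded. I'll back off and rise clear.

Call:
{"api": "move_arm", "payload": {"steps": [[0,-12,0,0,0],[0,-32,0,0,0],[0,-51,0,0,0],[0,-51,-30,0,0],[0,-51,-75,0,0],[0,-51,-125,0,0],[0,-51,-160,0,0],[0,-51,-160,0,0],[0,-51,-160,0,0]]}}

```text
time: 8.6
tool_pos: [0.4178, -0.0206, 0.2338]
tcp_rot: [2.323, 2.11, 0.005]
wrist_force: [0.2, -0.2, -0.7]
width: -0.002
```

```bash
python3 - <<'E'
from h import *
s=bot.read_state(); print(s["time"],s["tool_pos"],s["wrist_force"])
w=cam("side"); cv2.imwrite("pics/d10.png",cv2.resize(w["pixels"][130:290,160:350,::-1],None,fx=3.5,fy=3.5))
w=cam("wrist"); cv2.imwrite("pics/w10.png",w["pixels"][:,:,::-1])
w=cam("scene"); cv2.imwrite("pics/s10.png",cv2.resize(w["pixels"][130:300,180:360,::-1],None,fx=3,fy=3))
E
```

```text
8.6 [ 0.41784871 -0.02058483  0.23375536] [ 0.20950136 -0.18118631 -0.6561879 ]
```

View pics/d10.png

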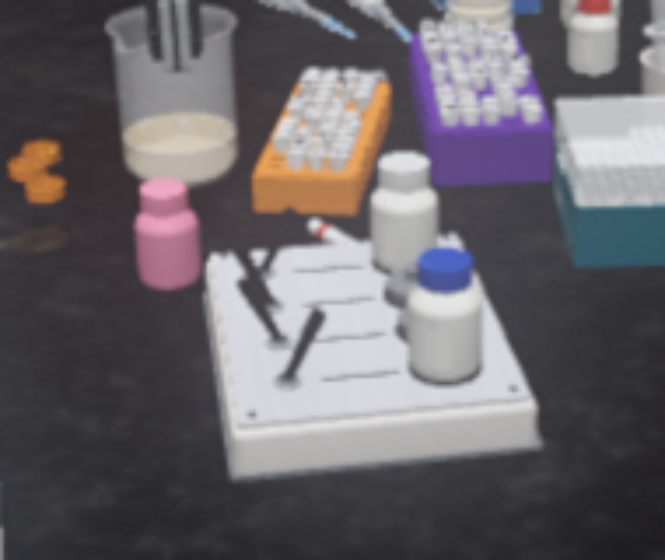

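View pics/w10.png

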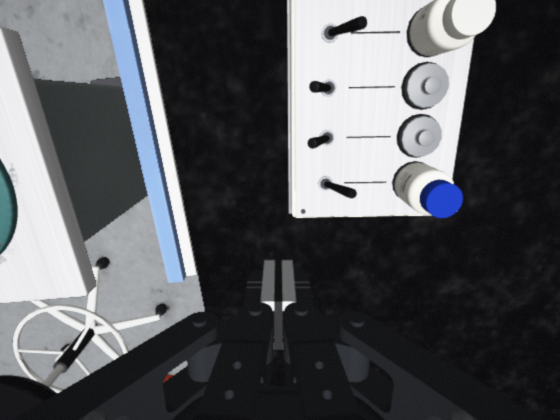

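View pics/s10.png

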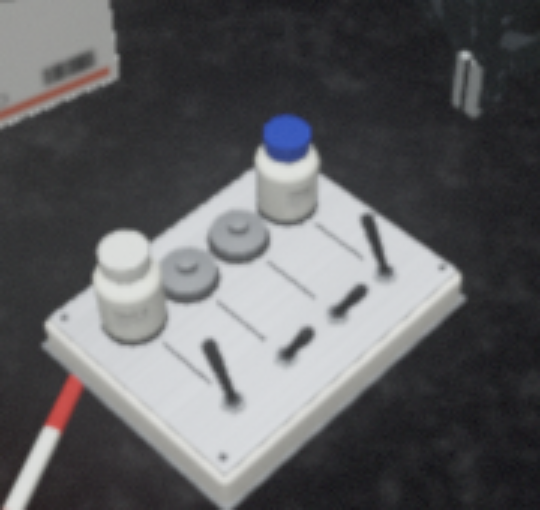

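Toggles 1 (wrist 330,33→362,24) and 4 (325,183→352,192) lean towards the bottles. Toggles 2 and 3 still lean to the robot, and both bottles stand. One last numeric check before I hand in.

```bash
python3 - <<'E'
from h import *
c=cam("wrist")
for p in [(362,24),(330,33),(352,192),(325,184),(314,87),(312,140)]: print(p,pt(c,*p).round(4))
a=cv2.imread("pics/scene0.png").astype(int); b=cam("scene")["pixels"][:,:,::-1].astype(int)
for n,(x0,y0,x1,y1) in {"b1":(208,205,240,248),"b2":(262,168,290,206)}.items():
    print(n,np.abs(a-b)[y0:y1,x0:x1].mean())
print(bot.finish_job())
E
```

```text
(362, 24) [0.4925 0.1093 0.0867]
(330, 33) [0.4737 0.1115 0.0486]
(352, 192) [ 0.4818 -0.0238  0.0857]
(325, 184) [ 0.4628 -0.0247  0.0457]
(314, 87) [0.4532 0.0678 0.0863]
(312, 140) [0.449  0.0255 0.0854]
b1 0.844234496124031
b2 1.0968045112781954
the job is handed in; nothing more can be done
None
```

I switched on toggles 1 and 4, the two places with bottles, by pushing each to its stop with the shut fingers. The job was handed in at about 9 s of the 32 s allowed.

- **Toggles 1 and 4:** each tip measures about 19 mm past its foot towards the bottle at z 0.086. That is a lean of roughly 0.45 rad, so the joint is near 0.9. The push force peaked at about 14 N along x (17 N in all) for toggle 1 and about 10 N (11 N in all) for toggle 4.
- **Toggles 2 and 3:** both still lean towards the robot, with their tips about 20 mm nearer than their hinges.
- **Bottles:** both stand where they were. The scene picture around each is the same as at the start, apart from image noise. I left the pink look-alike alone.
- **Arm:** it is clear of everything, with under 1 N at the wrist.

**Disagreements:**
- One depth reading at toggle 4's tip, before its push, was impossible (z 0.286). I ignored it and used the foot and the neighbouring tips instead.
- The fingertips proved slimmer than I had assumed, so toggle 1 needed a few more millimetres of push than planned.

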